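# Set the coffee tray from the draining board

### The job

Set the coffee tray with the washed crockery from the draining board: stand each espresso cup in the middle of a small saucer, the coffee cup in the middle of the large saucer, and the milk jug directly on the bare part of the tray. Leave the ramekin and the egg cup standing where they are. It is porcelain: keep it all upright, put everything down gently, and leave the saucers lying flat on the tray.

Things in the scene. Friction and masses are not known exactly. Their poses are not given: they have to be found in the camera images.
- espresso_cup_1: white espresso cup, one of two alike, upright at any yaw: 54 mm across and near straight-sided over its upper 30 mm, narrowing to a 38 mm foot, 52 mm tall, hollow, wall 3.5 mm, 0.1-0.15 kg. A small loop handle, 6 mm thick, reaches to 47 mm from the axis. Origin: centre of the foot's underside; z up; +x along the handle
- espresso_cup_2: white espresso cup, one of two alike, upright at any yaw: 54 mm across and near straight-sided over its upper 30 mm, narrowing to a 38 mm foot, 52 mm tall, hollow, wall 3.5 mm, 0.1-0.15 kg. A small loop handle, 6 mm thick, reaches to 47 mm from the axis. Origin: centre of the foot's underside; z up; +x along the handle
- coffee_cup: white coffee cup, larger than the espresso cups, upright at any yaw: 66 mm across and near straight-sided over its upper 48 mm, narrowing to a 48 mm foot, 74 mm tall, hollow, wall 4 mm, 0.17-0.28 kg. A loop handle, 8 mm thick, reaches to 58 mm from the axis. Origin: centre of the foot's underside; z up; +x along the handle
- milk_jug: white milk jug, upright at any yaw: round, straight-sided, 62 mm across (rim 60, foot 52), 92 mm tall, hollow, wall 4 mm, 0.19-0.3 kg. A loop handle, 9 mm thick, reaches to 58 mm from the axis on the +x side; a pouring lip to 47 mm on the -x side at the rim. No saucer. Origin: centre of the underside; z up
- ramekin: look-alike that stays: white fluted ramekin (baking dish), 70 mm across, 42 mm tall, no handle. Origin: centre of the underside; z up
- egg_cup: look-alike that stays: white egg cup, a bowl 49 mm across on a stem and a 42 mm foot, 64 mm tall in all, no handle. Origin: centre of the underside; z up
- small_saucer_1: small white saucer, one of two alike: 111 mm across, 13 mm tall, loose, 0.14 kg, lying on the tray. Flat well in the middle, 64 mm across, its floor 4 mm above the underside; from there the rim slopes up. Origin: centre of the underside; z up
- small_saucer_2: small white saucer, one of two alike: 111 mm across, 13 mm tall, loose, 0.14 kg, lying on the tray. Flat well in the middle, 64 mm across, its floor 4 mm above the underside; from there the rim slopes up. Origin: centre of the underside; z up
- large_saucer: large white saucer: 140 mm across, 15 mm tall, loose, 0.24 kg, lying on the tray. Flat well in the middle, 84 mm across, its floor 4 mm above the underside; from there the rim slopes up. Origin: centre of the underside; z up
- tray: brown wooden tray, fixed: floor 320 (its x) by 300 mm (its y), 8 mm above the worktop; rim 10 mm thick, 24 mm tall; midway along the +y and -y sides a carrying handle, 160 mm long, rises to 52 mm. Saucers lie in three of its quarters, centres about 80 mm in x and 70 mm in y from the tray's; the quarter at (-80, +70) mm is bare. Origin: centre of the underside; z up
Mind the look-alikes: they are no part of the job. Leave any orange look-alike of the small_saucer_2 alone.

How it is judged (in metres and radians):
At the end, for the whole second after the job is handed in: Espresso cups on different small saucers, coffee cup on the large one: within 12 mm of centre, in the well, tilt under 0.1 rad; jug upright, its foot wholly on the tray floor; saucers flat (0.08 rad) on the tray; ramekin and egg cup upright within 25 mm of their start; cups and jug at rest (((horizontal distance between espresso_cup_1 and small_saucer_1 below 0.012 m and z of espresso_cup_1 in the frame of small_saucer_1 between 0 and 0.008 m and horizontal distance between espresso_cup_2 and small_saucer_2 below 0.012 m and z of espresso_cup_2 in the frame of small_saucer_2 between 0 and 0.008 m) or (horizontal distance between espresso_cup_1 and small_saucer_2 below 0.012 m and z of espresso_cup_1 in the frame of small_saucer_2 between 0 and 0.008 m and horizontal distance between espresso_cup_2 and small_saucer_1 below 0.012 m and z of espresso_cup_2 in the frame of small_saucer_1 between 0 and 0.008 m)) and horizontal distance between coffee_cup and large_saucer below 0.012 m and z of coffee_cup in the frame of large_saucer between 0 and 0.008 m and x of milk_jug in the frame of tray between -0.134 and 0.134 m and y of milk_jug in the frame of tray between -0.124 and 0.124 m and z of milk_jug in the frame of tray between 0.004 and 0.011 m and x of small_saucer_1 in the frame of tray between -0.127 and 0.127 m and y of small_saucer_1 in the frame of tray between -0.117 and 0.117 m and z of small_saucer_1 in the frame of tray between 0.004 and 0.011 m and angle between each of small_saucer_1, small_saucer_2, large_saucer's own z axis and vertical below 0.08 rad and x of small_saucer_2 in the frame of tray between -0.127 and 0.127 m and y of small_saucer_2 in the frame of tray between -0.117 and 0.117 m and z of small_saucer_2 in the frame of tray between 0.004 and 0.011 m and x of large_saucer in the frame of tray between -0.117 and 0.117 m and y of large_saucer in the frame of tray between -0.107 and 0.107 m and z of large_saucer in the frame of tray between 0.004 and 0.011 m and angle between each of espresso_cup_1, espresso_cup_2, coffee_cup, milk_jug, ramekin, egg_cup's own z axis and vertical below 0.1 rad and linear speed of each of espresso_cup_1, espresso_cup_2, coffee_cup, milk_jug below 0.02 m/s and angular speed of each of espresso_cup_1, espresso_cup_2, coffee_cup, milk_jug below 0.2 rad/s and distance of each of ramekin, egg_cup from where it was at the start of the episode below 0.025 m); the robot touches nothing.
It fails at once if the ramekin or the egg cup is shifted more than 25 mm or tipped over (distance of any of ramekin, egg_cup from where it was at the start of the episode above 0.025 m or angle between any of ramekin, egg_cup's own z axis and vertical above 0.6 rad).
It fails at once if a cup or the jug is tipped more than 45 degrees (angle between any of espresso_cup_1, espresso_cup_2, coffee_cup, milk_jug's own z axis and vertical above 0.8 rad).
It fails at once if a cup or the jug is dropped from more than about 30 mm, or thrown: it moves faster than 0.65 m/s while the fingers do not hold it ((linear speed of espresso_cup_1 above 0.65 m/s and contact force between espresso_cup_1 and the fingers below 0.05 N) or (linear speed of espresso_cup_2 above 0.65 m/s and contact force between espresso_cup_2 and the fingers below 0.05 N) or (linear speed of coffee_cup above 0.65 m/s and contact force between coffee_cup and the fingers below 0.05 N) or (linear speed of milk_jug above 0.65 m/s and contact force between milk_jug and the fingers below 0.05 N)).
It also fails if it takes over 128 s, if anything falls off the work surface, if the arm or the gripper's body presses on something with over 40 N, if the wrist force passes 120 N, or if a joint passes its speed limit or range.

### The arm

A 6-joint arm with a two-finger parallel gripper is mounted at the origin on the work surface. World frame = base frame: x ahead of the robot, y to its left, z up, the work surface at z = 0. Lengths are in mm, angles in rad, forces in N, time in s.
With the tool pointing down it reaches from about 275 to 1000 mm from the base axis. Payload 8.4 kg.
Tool frame: the origin (TCP) lies between the finger pads; the fingertips stand r.finger_overhang ahead of it and the grasp point (between the pads) is the TCP (r.finger_overhang is the distance from the TCP to the fingertips, in mm); z points along the fingers, y is the line along which they close (so a half turn about z gives the same grasp; the last joint's range is limited). The gripper opens to 85 mm and grips with 20 to 120 N. Pads are 22 mm wide; open, the fingers measure 114 mm over their backs; the gripper's body (76 mm by 85 mm) begins 54 mm behind the grasp point. The pads swing forward as they close: fully open they stand 13 mm farther back than shut.
Start: joints at [-1.291, 0.353, 1.633, -0, 1.155, -0.002], TCP at [173.802, -600.351, 250.281] pointing down, gripper open.
Joint ranges: [-2.63, 2.63], [-0.92, 2.1], [0.06, 2.66], [-1.3, 4.44], [0, 2.69], [-3.02, 3.02]. Speed limits (rad/s): [2.22, 2.22, 2.79, 3.14, 3.14, 3.14].

### API

Orientations are given as [roll, pitch, yaw] about the fixed x, y, z axes, in that order (R = Rz(yaw) Ry(pitch) Rx(roll)).
In Python, from rig import r, cams, sign_off gives the robot as it stands.
- The arm moves only by the shell command python3 -m crank 'ROWS' [FORCE]. ROWS is JSON, a list of rows, each a list of 7 numbers: the shift along the tool's x, y, z in m, then the turn, a rotation vector about the tool's x, y, z in rad, then the closure, from 0 (fully open) to 1 (shut). In form: [[dx, dy, dz, ax, ay, az, gripper], ...]. A call has 1 to 5 rows; each row is the pose to reach, as a shift and turn from the pose commanded when the call began, along the tool's axes at that moment; what a row does not reach only later rows make up. A row lasts 1/10 s, in which the tool goes at most 50 mm and 8.59 degrees, less where a joint would pass 70% of its speed; a pose out of reach is approached as far as the arm can. A call with a gripper value outside its range is refused whole. The fingers move at their own pace and stop on an object; FORCE is the grip in N (left out, the last holds). Time passes only in rows, so rows that repeat a pose let the fingers close. It gives the time, the measured TCP pose, the force, the opening and the grip force at its end, in the units of the state.
- r.sense(): the state, without advancing time (a new reading comes with each control period).
- cams.grab_frame(name): name is "scene" or "top" or "wrist"; returns a dict with "image" (400x640x3 uint8, red, green, blue), "fx", "fy", "cx", "cy" (pixels), "position" and "orientation" of the camera in the world. Camera axes: x right, y down, z forward; pixel columns grow to the right and rows downward; lengths in mm; the calibration is good to about 2 mm. A picture is of the moment at which its call begins. There is no depth.
- sign_off(): hands the job in; it is judged then, once.
The state is a dict: "clock": time; "qpos": joint angles; "qvel": joint speeds; "joint_efforts": joint torques, N m; "eef_pos": TCP position; "tcp_rot": TCP orientation; "contact_force": force on the tool from outside, world axes, zero at the start; "wrist_torque": the same for the moment, N m; "opening": opening from 0.0 (shut) to 1.0 (fully open); "grasp_force": force on a finger pad.
Only numpy, scipy, OpenCV 4.12 (cv2) and the standard library are available. Lean on these libraries where they do the work, as an engineer would, in place of code of your own. Each camera call takes 0.05 s, during which the arm holds its last target. There are 200 camera calls.

## Working session

There is one attempt and no reset: what is moved stays moved. The work goes in short steps, Python scripts to look and compute and a shell command to move; the robot and the scene stay as the last step left them, time stands still between calls to the robot, and variables do not carry over. Pictures are saved under pics/ and viewed, at most 14 in all, crops included, and the job is handed in when it is done.

```bash
mkdir -p pics; ls
python3 - <<'E'
from rig import r,cams
import cv2
print(r.sense(), r.finger_overhang)
for n in ("top","scene"):
    f=cams.grab_frame(n); cv2.imwrite(f"pics/{n}0.png",f["image"][:,:,::-1])
    print(n,{k:v for k,v in f.items() if k!="image"})
E
```

```text
pics
{'clock': 0.0, 'qpos': array([-1.29140123e+00,  3.53655867e-01,  1.63416146e+00, -4.59559044e-05,
        1.15519258e+00, -2.36203906e-03]), 'qvel': array([-0.00022901, -0.00050678, -0.00022387, -0.0013749 , -0.00175045,
       -0.00143352]), 'joint_efforts': array([-8.55952421e-04, -6.05257487e+01, -3.42063546e+01, -1.03555330e-04,
        9.42182407e-03,  1.24173397e-05]), 'eef_pos': array([ 173.65934062, -599.90684917,  249.54515037]), 'tcp_rot': array([-3.14017531e+00,  3.86697451e-05,  2.81775748e-01]), 'contact_force': array([ 0.09246866, -0.50423251, -0.57786683]), 'wrist_torque': array([ 0.0263144 , -0.03318261, -0.02112746]), 'grasp_force': 0.0, 'opening': 0.9975709648504286} 19.0
top {'fx': 496.96268182087465, 'fy': 496.96268182087465, 'cx': 326.932559687761, 'cy': 202.01742980017335, 'position': array([ 514.35355339,   37.98767358, 1488.06783112]), 'orientation': array([-3.0578258 ,  0.01807995, -1.54177788])}
scene {'fx': 371.2579596073327, 'fy': 371.2579596073327, 'cx': 318.48248985008473, 'cy': 198.7287970911156, 'position': array([1110.32658341,  708.60471767,  940.74443915]), 'orientation': array([-2.3958578 ,  0.01646434,  2.47911753])}
```

View pics/top0.png

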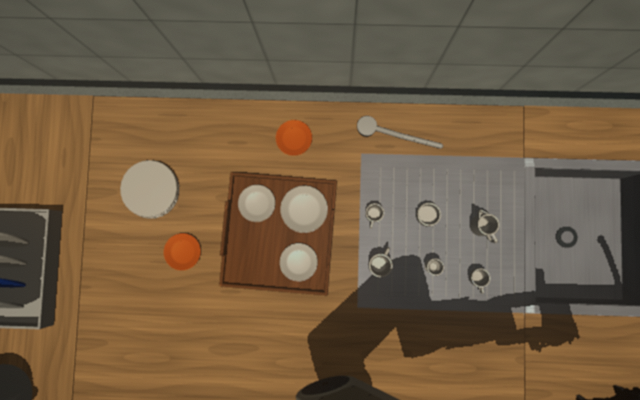

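View pics/scene0.png

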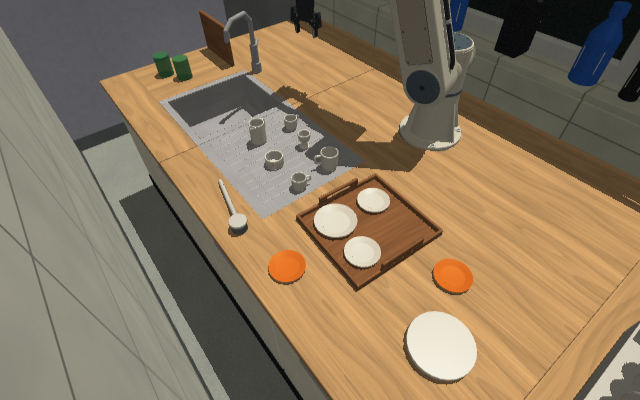

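The top view shows, on the board, small cups with handles at (374,212) and (480,277), a larger handled cup at (380,264), the jug at (487,223), a handleless round ramekin at (428,214) and an egg cup at (435,266). The tray is centred near (280,233) with its bare quarter at lower left. I'll enlarge the board and the tray.

Run:
```python
import cv2
im=cv2.imread("pics/top0.png")
def crop(x0,y0,w,h,s,n):
    c=cv2.resize(im[y0:y0+h,x0:x0+w],None,fx=s,fy=s,interpolation=cv2.INTER_CUBIC)
    for i in range(0,w,10):
        cv2.line(c,(i*s,0),(i*s,8 if i%50 else 16),(0,255,0),1)
        if i%20==0: cv2.putText(c,str(x0+i),(i*s,22),0,.4,(0,0,255),1)
    for j in range(0,h,10):
        cv2.line(c,(0,j*s),(8,j*s),(0,255,0),1)
        if j%20==0: cv2.putText(c,str(y0+j),(10,j*s+4),0,.4,(0,0,255),1)
    cv2.imwrite(n,c)
crop(360,190,145,110,5,"pics/board.png")
crop(215,165,130,135,4,"pics/tray.png")
```

```text
(no output)
```

View pics/board.png

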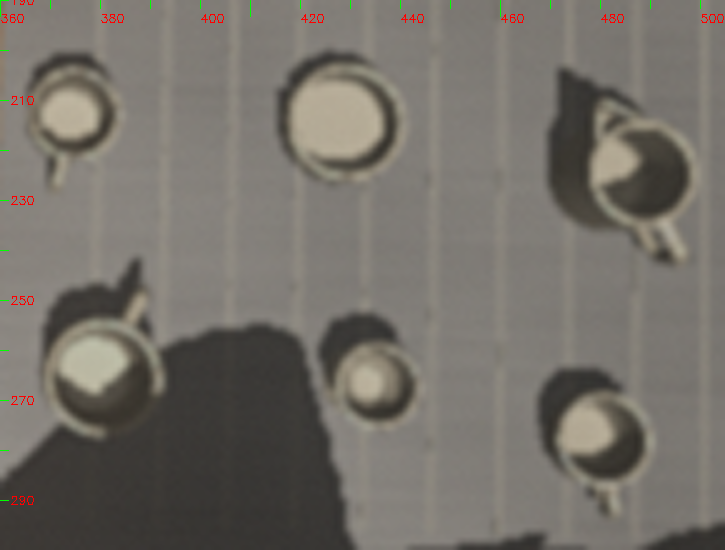

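View pics/tray.png

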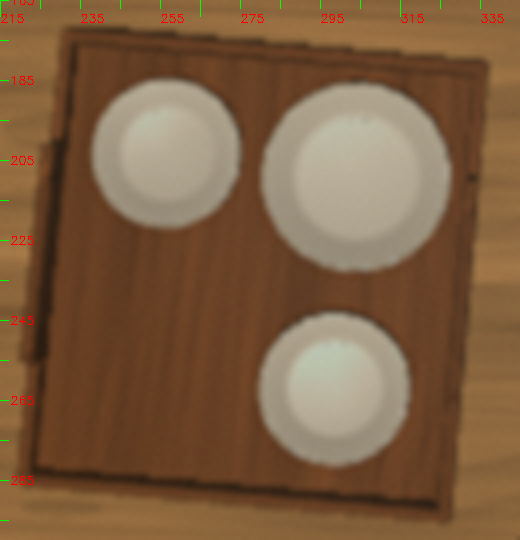

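The crops show rim centres at: espresso cups (374.6,212.4), handle down, and (480.6,277.6), handle down; coffee cup (380.8,265.6), handle up and to the right; jug (488.2,224.4), handle at lower right. Look-alikes are the ramekin (428.4,214.4) and egg cup (435.2,266.4). Small saucers are at (256.5,203.3) and (298.5,262), the large one at (304,209.3).

```bash
cat > h.py <<'E'
import numpy as np
from scipy.spatial.transform import Rotation as R
def pt(f,u,v,z):
    d=R.from_euler('xyz',f["orientation"]).apply([(u-f["cx"])/f["fx"],(v-f["cy"])/f["fy"],1])
    return f["position"]+d*(z-f["position"][2])/d[2]
def px(f,p):
    c=R.from_euler('xyz',f["orientation"]).inv().apply(np.array(p,float)-f["position"])
    return f["fx"]*c[0]/c[2]+f["cx"],f["fy"]*c[1]/c[2]+f["cy"]
def to(s,p,yaw):  # shift in tool axes (m) and turn from the sensed pose to tool-down pose at p (mm), yaw
    A=R.from_euler('xyz',s["tcp_rot"]); B=R.from_euler('xyz',[np.pi,0,yaw])
    return A.inv().apply(np.array(p)-s["eef_pos"])/1000,(A.inv()*B).as_rotvec()
E
python3 - <<'E'
from h import *
f=dict(fx=496.96268182087465,fy=496.96268182087465,cx=326.932559687761,cy=202.01742980017335,position=np.array([514.35355339,37.98767358,1488.06783112]),orientation=np.array([-3.0578258,0.01807995,-1.54177788]))
for n,u,v,z,h in [("espA",374.6,212.4,52,(371,226,35)),("espB",480.6,277.6,52,(481.5,292,35)),("coffee",380.8,265.6,74,(388,249,50)),("jug",488.2,224.4,92,(496,241,60)),("ramekin",428.4,214.4,42,None),("egg",435.2,266.4,64,None),("s1",256.5,203.3,21,None),("L",304,209.3,23,None),("s2",298.5,262,21,None)]:
    p=pt(f,u,v,z); print(n,p.round(1),end=' ')
    if h:
        q=pt(f,*h); d=q-p; print(np.hypot(*d[:2]).round(),np.arctan2(d[1],d[0]).round(2),end='')
    print()
# tray corners (outer, z=24) from tray crop: TL TR BR BL
for c in [(65,30),(488,62),(448,520),(22,485)]:
    print(pt(f,215+c[0]/4,165+c[1]/4,24).round())
E
```

```text
espA [607.8 -71.2  52. ] 40.0 2.93
espB [ 430.3 -376.4   52. ] 43.0 -2.96
coffee [456.6 -90.1  74. ] 52.0 -0.44
jug [ 580.5 -385.4   92. ] 55.0 -2.53
ramekin [ 607. -228.   42.] 
egg [ 458.6 -244.9   64. ] 
s1 [627.2 277.1  21. ] 
L [613.1 135.2  23. ] 
s2 [457.8 146.4  21. ] 
[717. 356.  24.]
[701.  40.  24.]
[365.  60.  24.]
[381. 372.  24.]
```

```bash
cat > go.py <<'E'
import sys; from rig import r; from h import *
a=[float(v) for v in sys.argv[1:]]
s=r.sense(); print(*[v.round(4) for v in to(s,a[:3],a[3])], s["eef_pos"].round(1), s["tcp_rot"].round(3), s["qpos"].round(2), round(s["clock"],2), s["contact_force"].round(1))
E
python3 go.py 430 -376 170 0.18
```

```text
[ 0.3085 -0.1438  0.0798] [-1.200e-03  1.000e-04  1.018e-01] [ 173.7 -600.   249.6] [-3.14   0.     0.282] [-1.29  0.35  1.63 -0.    1.16 -0.  ] 0.1 [ 0.1 -0.1 -0. ]
```

```bash
python3 -m crank '[[0.03,-0.014,0.008,0,0,0,0],[0.07,-0.032,0.018,0,0,0,0],[0.11,-0.05,0.028,0,0,0,0],[0.15,-0.07,0.039,0,0,0,0],[0.19,-0.09,0.049,0,0,0,0]]' 60 && python3 -m crank '[[0.04,-0.018,0.01,0,0,0.02,0],[0.08,-0.036,0.02,0,0,0.05,0],[0.1185,-0.0538,0.03,0,0,0.102,0],[0.1185,-0.0538,0.03,0,0,0.102,0],[0.1185,-0.0538,0.03,0,0,0.102,0]]'
python3 go.py 430 -376 36 0.18
python3 - <<'E'
from rig import cams; from h import *; import cv2
f=cams.grab_frame("wrist"); cv2.imwrite("pics/w1.png",f["image"][:,:,::-1]); print(f["position"],f["orientation"])
print(px(f,[430.3,-376.4,52]))
E
```

```text
clock: 0.6
eef_pos: [332.2, -459.6, 200.6]
tcp_rot: [-3.141, 0.0, 0.281]
contact_force: [-0.2, -0.3, -0.9]
opening: 1.001
grasp_force: 0.0
clock: 1.1
eef_pos: [430.5, -375.5, 170.8]
tcp_rot: [-3.141, 0.001, 0.183]
contact_force: [-0.7, -0.4, 0.2]
opening: 1.003
grasp_force: 0.0
[-0.0005  0.0005  0.1348] [-0.0008  0.0009  0.0026] [ 430.5 -375.5  170.8] [-3.141e+00  1.000e-03  1.830e-01] [-0.72  0.36  1.82 -0.    0.96  0.67] 1.1 [-0.7 -0.4  0.2]
[ 505.59169772 -362.87601502  294.68803852] [ 2.83997391e+00  9.01826859e-05 -1.38815804e+00]
(np.float64(317.0110177221645), np.float64(200.48130653591267))
```

View pics/w1.png

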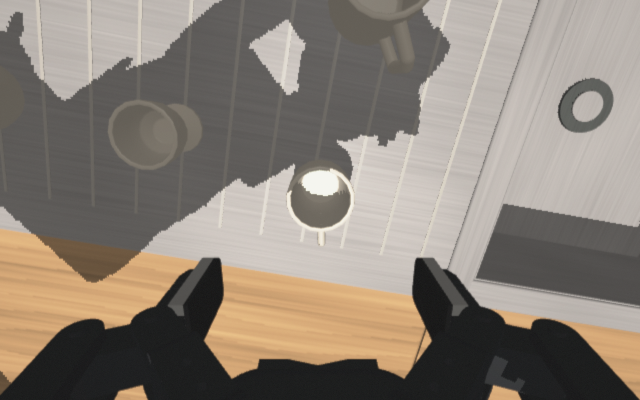

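The wrist view shows espresso cup B with its rim centred at about (321,199), against a predicted (317,200.5), and its handle pointing down, in line with the tool's x. I'll refine from that.

Run:
```python
from rig import cams; from h import *
f=cams.grab_frame("wrist"); print(f["fx"],[pt(f,321,199,z).round(1) for z in (52,57)], pt(f,321,166,0), px(f,pt(f,321,199,52)+[0,27,0]),px(f,pt(f,321,199,52)-[0,27,0]))
```

```text
326.5205310183369 [array([ 431.5, -380.1,   52. ]), array([ 433. , -379.8,   57. ])] [ 446.89354119 -377.82622167    0.        ] (np.float64(286.7451819783933), np.float64(193.00213994414153)) (np.float64(354.8649724731205), np.float64(204.9295999050748))
```

```bash
python3 -m crank '[[0,0.0035,0.04,0,0,0,0],[0,0.0035,0.08,0,0,0,0],[0,0.0035,0.115,0,0,0,0],[0,0.0035,0.134,0,0,0,0],[0,0.0035,0.134,0,0,0,0]]' 40 && python3 -m crank '[[0,0,0,0,0,0,0.6],[0,0,0,0,0,0,0.6],[0,0,0,0,0,0,0.6],[0,0,0,0,0,0,0.6],[0,0,0,0,0,0,0.6]]'
```

```text
clock: 1.7
eef_pos: [428.3, -379.6, 34.9]
tcp_rot: [-3.138, 0.003, 0.178]
contact_force: [-0.3, -0.2, -0.1]
opening: 0.999
grasp_force: 0.0
clock: 2.2
eef_pos: [431.4, -380.8, 39.2]
tcp_rot: [3.139, -0.001, 0.18]
contact_force: [-3.1, 0.1, 4.4]
opening: 0.628
grasp_force: 41.2
```

```bash
python3 -m crank '[[0,0,-0.01,0,0,0,0.6],[0,0,-0.035,0,0,0,0.6],[0,0,-0.075,0,0,0,0.6],[0,0,-0.115,0,0,0,0.6],[0,0,-0.14,0,0,0,0.6]]' && python3 go.py 457.8 146.4 180 0.18
python3 - <<'E'
from rig import cams; import cv2
f=cams.grab_frame("wrist"); cv2.imwrite("pics/w2.png",f["image"][150:,:,::-1])
E
```

```text
clock: 2.7
eef_pos: [431.7, -380.6, 181.7]
tcp_rot: [3.138, -0.003, 0.18]
contact_force: [0.2, -0.7, -0.2]
opening: 0.626
grasp_force: 42.5
[ 1.200e-01 -5.139e-01  2.000e-04] [ 0.0035 -0.0029 -0.0002] [ 431.7 -380.6  181.7] [ 3.138e+00 -3.000e-03  1.800e-01] [-0.73  0.35  1.81  0.    0.98  0.67] 2.7 [ 0.2 -0.7 -0.2]
```

View pics/w2.png

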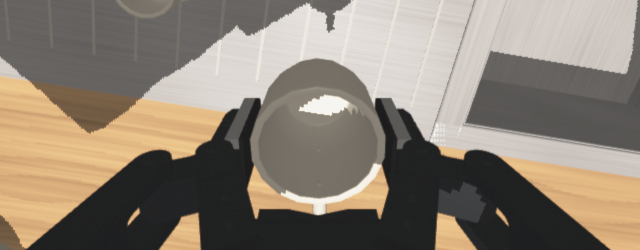

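The cup is held upright between the pads, rim at about (318,292) in the full frame. I'll carry it to small saucer 2.

```bash
python3 -m crank '[[0.005,-0.02,0,0,0,0,0.6],[0.014,-0.058,0,0,0,0,0.6],[0.023,-0.1,0,0,0,0,0.6],[0.033,-0.142,0,0,0,0,0.6],[0.043,-0.184,0,0,0,0,0.6]]' && python3 -m crank '[[0.01,-0.042,0,0,0,0,0.6],[0.02,-0.084,0,0,0,0,0.6],[0.03,-0.126,0,0,0,0,0.6],[0.04,-0.168,0,0,0,0,0.6],[0.049,-0.21,0,0,0,0,0.6]]' && python3 -m crank '[[0.01,-0.042,0,0,0,0,0.6],[0.019,-0.08,0,0,0,0,0.6],[0.025,-0.107,0,0,0,0,0.6],[0.028,-0.12,0,0,0,0,0.6],[0.028,-0.12,0,0,0,0,0.6]]'
python3 go.py 457.8 146.4 49 0.18
python3 - <<'E'
from rig import cams,r; from h import *; import cv2
f=cams.grab_frame("wrist"); cv2.imwrite("pics/w3.png",f["image"][:,:,::-1]); s=r.sense()
print(px(f,[457.8,146.4,21]),pt(f,318,292,s["eef_pos"][2]+15)-s["eef_pos"])
E
```

```text
clock: 3.25
eef_pos: [439.1, -188.6, 177.0]
tcp_rot: [-3.141, 0.001, 0.179]
contact_force: [0.5, -0.0, -0.7]
opening: 0.627
grasp_force: 42.5
clock: 3.75
eef_pos: [449.6, 26.5, 177.2]
tcp_rot: [-3.141, 0.0, 0.18]
contact_force: [-0.1, 0.9, -0.4]
opening: 0.625
grasp_force: 42.5
clock: 4.25
eef_pos: [456.1, 148.6, 177.1]
tcp_rot: [-3.141, 0.001, 0.182]
contact_force: [0.1, -0.0, -1.5]
opening: 0.627
grasp_force: 42.5
[0.0013 0.0025 0.1281] [-0.0001  0.0006  0.0023] [456.1 148.6 177.1] [-3.141e+00  1.000e-03  1.820e-01] [0.31 0.22 2.01 0.   0.92 1.7 ] 4.25 [ 0.1 -0.  -1.5]
(np.float64(318.8367303498007), np.float64(186.19102349392438)) [ 5.17963236  0.6564366  15.        ]
```

View pics/w3.png

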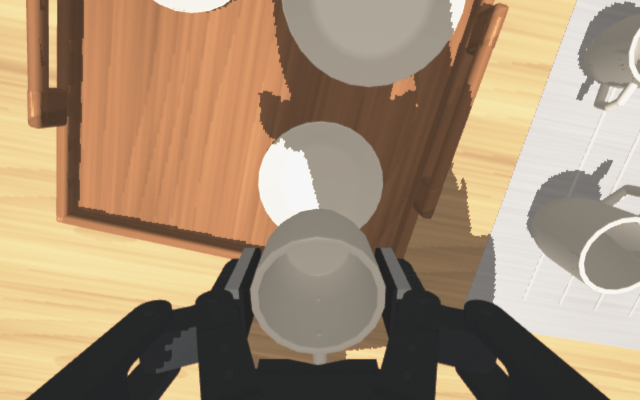

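Run:
```python
from rig import cams,r; from h import *
f=cams.grab_frame("wrist"); s=r.sense(); Rc=R.from_euler('xyz',f["orientation"])
for d,v in((128.7,294),(128.7,290),(126,294)):
    print(f["position"]+Rc.apply([(318.5-f["cx"])/f["fx"]*d,(v-f["cy"])/f["fy"]*d,d])-s["eef_pos"])
c=np.array([457.8,146.4,21]); a=np.linspace(0,6.28,400)
P=np.array([px(f,c+55.5*np.array([np.cos(t),np.sin(t),0])) for t in a]); print(P.min(0),P.max(0))
```

```text
[ 2.42504821 -0.46494739 12.14870628]
[ 3.90580621 -0.19334048 11.68038197]
[ 3.9475649  -0.17402482 14.49413642]
[254.81093036 121.70658321] [380.19896932 243.1580605 ]
```

```bash
python3 -m crank '[[-0.002,0.003,0.03,0,0,0,0.6],[-0.002,0.003,0.06,0,0,0,0.6],[-0.002,0.003,0.09,0,0,0,0.6],[-0.002,0.003,0.11,0,0,0,0.6],[-0.002,0.003,0.118,0,0,0,0.6]]' && python3 -m crank '[[0,0,0.001,0,0,0,0.6],[0,0,0.002,0,0,0,0.6],[0,0,0.003,0,0,0,0.6],[0,0,0.004,0,0,0,0.6],[0,0,0.004,0,0,0,0.6]]'
```

```text
clock: 4.85
eef_pos: [454.1, 142.2, 57.6]
tcp_rot: [3.141, 0.003, 0.178]
contact_force: [0.6, -0.2, -0.5]
opening: 0.626
grasp_force: 42.5
clock: 5.35
eef_pos: [455.8, 144.1, 55.8]
tcp_rot: [-3.141, -0.001, 0.18]
contact_force: [-0.4, 0.3, -0.6]
opening: 0.624
grasp_force: 42.5
```

```bash
python3 -m crank '[[0,0,0.001,0,0,0,0.6],[0,0,0.002,0,0,0,0.6],[0,0,0.003,0,0,0,0.6],[0,0,0.003,0,0,0,0.6]]' && python3 -m crank '[[0,0,0.001,0,0,0,0.6],[0,0,0.002,0,0,0,0.6],[0,0,0.002,0,0,0,0.6]]'
```

```text
clock: 5.75
eef_pos: [455.4, 144.0, 52.1]
tcp_rot: [3.142, 0.0, 0.18]
contact_force: [0.6, -0.2, -0.8]
opening: 0.62
grasp_force: 42.5
clock: 6.05
eef_pos: [455.6, 144.1, 51.2]
tcp_rot: [-3.142, -0.0, 0.18]
contact_force: [-4.2, -0.7, 15.7]
opening: 0.622
grasp_force: 43.8
```

```bash
python3 -m crank '[[0,0,-0.001,0,0,0,0.36],[0,0,-0.001,0,0,0,0.3],[0,0,-0.001,0,0,0,0.2],[0,0,-0.001,0,0,0,0.15],[0,0,-0.001,0,0,0,0.15]]' && python3 -m crank '[[0,0,-0.01,0,0,0,0.15],[0,0,-0.03,0,0,0,0.15],[0,0,-0.07,0,0,0,0.15],[0,0,-0.11,0,0,0,0.1],[0,0,-0.13,0,0,0,0]]'
python3 go.py 607.8 -71.2 170 -0.21
python3 - <<'E'
from rig import cams; from h import *; import cv2
f=cams.grab_frame("wrist"); im=f["image"][:,:,::-1].copy(); cv2.imwrite("pics/w4.png",im[80:360,160:480])
for p in ([457.8,145,64],[457.8,145,21]): print(px(f,p))
E
```

```text
clock: 6.55
eef_pos: [455.5, 144.0, 51.2]
tcp_rot: [3.142, 0.0, 0.18]
contact_force: [0.2, -0.2, 0.5]
opening: 0.85
grasp_force: 0.0
clock: 7.05
eef_pos: [456.6, 144.3, 185.1]
tcp_rot: [-3.141, -0.004, 0.18]
contact_force: [0.6, -0.1, -0.1]
opening: 1.001
grasp_force: 0.0
[0.1101 0.2391 0.0154] [-0.0013 -0.0039  0.3898] [456.6 144.3 185.1] [-3.141 -0.004  0.18 ] [0.3  0.2  2.   0.   0.93 1.69] 7.05 [ 0.6 -0.1 -0.1]
(np.float64(315.3636898983488), np.float64(198.41287801512527))
(np.float64(315.6449646686172), np.float64(184.73915637920484))
```

View pics/w4.png

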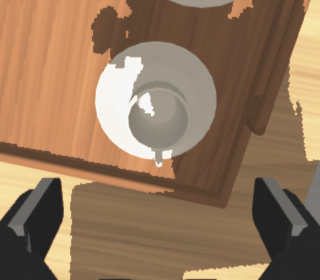

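The crop shows the saucer centred at (316,180.5) and the cup rim at (317.5,199) in full-frame pixels. That puts the cup about 3 mm short of centre, upright and in the well. Next is espresso cup A.

```bash
python3 -m crank '[[0.015,0.032,0,0,0,0,0],[0.034,0.073,0,0,0,0,0],[0.052,0.113,0,0,0,0,0],[0.07,0.152,0,0,0,0,0],[0.085,0.185,0,0,0,0,0]]' && python3 -m crank '[[0.012,0.03,0.005,0,0,0.12,0],[0.025,0.054,0.012,0,0,0.26,0],[0.025,0.054,0.015,0,0,0.39,0],[0.025,0.054,0.015,0,0,0.39,0],[0.025,0.054,0.015,0,0,0.39,0]]'
python3 go.py 607.8 -71.2 37 -0.21
python3 - <<'E'
from rig import cams; from h import *; import cv2
f=cams.grab_frame("wrist"); cv2.imwrite("pics/w5.png",f["image"][60:360,100:500,::-1])
print(px(f,[607.8,-71.2,52]),pt(f,320,199,52))
E
```

```text
clock: 7.6
eef_pos: [573.1, -24.8, 181.6]
tcp_rot: [3.141, -0.0, 0.179]
contact_force: [-0.1, 1.0, -0.1]
opening: 0.997
grasp_force: 0.0
clock: 8.1
eef_pos: [606.0, -71.3, 166.3]
tcp_rot: [-3.142, 0.001, -0.206]
contact_force: [-0.8, 0.2, 0.5]
opening: 1.001
grasp_force: 0.0
[ 0.0018 -0.0004  0.1293] [-0.      0.0007  0.0036] [606.  -71.3 166.3] [-3.142e+00  1.000e-03 -2.060e-01] [-0.12  0.42  1.74  0.    0.98  1.66] 8.1 [-0.8  0.2  0.5]
(np.float64(315.5089255812002), np.float64(200.2261594882205)) [608.05744934 -74.76046679  52.        ]
```

View pics/w5.png

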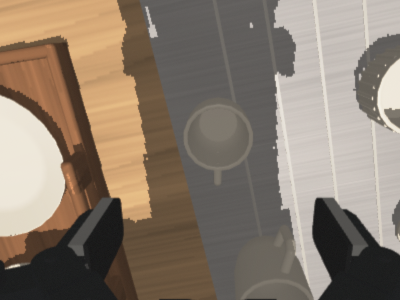

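The cup's rim is centred at (318,197) in the full frame, about 2.5 mm from the prediction, handle along the tool's x. I'll grasp it.

```bash
python3 -m crank '[[0.0045,0.001,0.04,0,0,0,0],[0.0045,0.001,0.08,0,0,0,0],[0.0045,0.001,0.115,0,0,0,0],[0.0045,0.001,0.129,0,0,0,0],[0.0045,0.001,0.129,0,0,0,0]]' 40 && python3 -m crank '[[0,0,0,0,0,0,0.6],[0,0,0,0,0,0,0.6],[0,0,0,0,0,0,0.6],[0,0,0,0,0,0,0.6],[0,0,0,0,0,0,0.6]]' && python3 -m crank '[[0,0,-0.01,0,0,0,0.6],[0,0,-0.035,0,0,0,0.6],[0,0,-0.075,0,0,0,0.6],[0,0,-0.115,0,0,0,0.6],[0,0,-0.14,0,0,0,0.6]]'
python3 go.py 629 276 180 -0.21
```

```text
clock: 8.65
eef_pos: [609.3, -72.8, 35.9]
tcp_rot: [3.141, 0.003, -0.208]
contact_force: [0.4, -0.2, 0.5]
opening: 0.996
grasp_force: 0.0
clock: 9.15
eef_pos: [612.1, -73.4, 39.6]
tcp_rot: [-3.141, -0.003, -0.21]
contact_force: [0.2, 0.6, 6.0]
opening: 0.626
grasp_force: 41.0
clock: 9.65
eef_pos: [611.8, -73.6, 181.8]
tcp_rot: [-3.141, -0.005, -0.21]
contact_force: [0.0, 0.3, -1.7]
opening: 0.628
grasp_force: 42.5
[-0.0561 -0.3455  0.0017] [-0.0004 -0.0045 -0.0001] [611.8 -73.6 181.8] [-3.141 -0.005 -0.21 ] [-0.12  0.41  1.72 -0.    1.01  1.66] 9.65 [ 0.   0.3 -1.7]
```

```bash
python3 -m crank '[[-0.003,-0.02,0,0,0,0,0.6],[-0.01,-0.06,0,0,0,0,0.6],[-0.017,-0.1,0,0,0,0,0.6],[-0.024,-0.14,0,0,0,0,0.6],[-0.03,-0.18,0,0,0,0,0.6]]' && python3 -m crank '[[-0.007,-0.04,0,0,0,0,0.6],[-0.013,-0.08,0,0,0,0,0.6],[-0.02,-0.12,0,0,0,0,0.6],[-0.026,-0.16,0,0,0,0,0.6],[-0.026,-0.165,0,0,0,0,0.6]]'  && python3 -m crank '[[0,0,0,0,0,0,0.6]]'
python3 go.py 629 276 51 -0.21
python3 - <<'E'
from rig import cams,r; from h import *; import cv2
f=cams.grab_frame("wrist"); cv2.imwrite("pics/w6.png",f["image"][60:,150:500,::-1]); s=r.sense()
c=np.array([629,276,21]); a=np.linspace(0,6.28,400)
P=np.array([px(f,c+55.5*np.array([np.cos(t),np.sin(t),0])) for t in a]); print(P.min(0),P.max(0),px(f,s["eef_pos"]+[0,0,13]))
E
```

```text
clock: 10.15
eef_pos: [618.8, 110.3, 178.9]
tcp_rot: [-3.141, -0.001, -0.21]
contact_force: [1.1, -0.8, -1.4]
opening: 0.626
grasp_force: 42.5
clock: 10.65
eef_pos: [627.9, 280.2, 178.8]
tcp_rot: [-3.139, -0.002, -0.207]
contact_force: [0.0, -0.4, -0.9]
opening: 0.625
grasp_force: 42.6
clock: 10.75
eef_pos: [627.7, 276.9, 178.2]
tcp_rot: [-3.141, -0.001, -0.208]
contact_force: [-0.2, -0.3, -1.7]
opening: 0.627
grasp_force: 42.6
[0.0013 0.0006 0.1272] [-0.0004 -0.0008  0.0021] [627.7 276.9 178.2] [-3.141e+00 -1.000e-03 -2.080e-01] [ 0.41  0.51  1.55 -0.    1.07  2.19] 10.75 [-0.2 -0.3 -1.7]
[254.61476837 122.58940067] [379.39500538 243.45016287] (np.float64(318.21242436422233), np.float64(300.36267179943053))
```

View pics/w6.png

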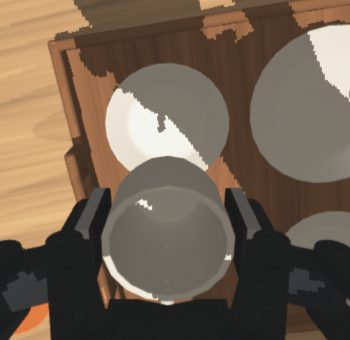

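The view shows the saucer's edges at 255 and 379 and its top at 123, as predicted for (629,276). The cup rim is centred near (318,303), on the TCP. I'll lower it.

```bash
python3 -m crank '[[0.001,0,0.03,0,0,0,0.6],[0.001,0,0.06,0,0,0,0.6],[0.001,0,0.09,0,0,0,0.6],[0.001,0,0.112,0,0,0,0.6],[0.001,0,0.122,0,0,0,0.6]]' && python3 -m crank '[[0,0,0.0005,0,0,0,0.6],[0,0,0.001,0,0,0,0.6],[0,0,0.002,0,0,0,0.6],[0,0,0.002,0,0,0,0.6]]' && python3 -m crank '[[0,0,0.001,0,0,0,0.6],[0,0,0.002,0,0,0,0.6],[0,0,0.002,0,0,0,0.6]]'
```

```text
clock: 11.3
eef_pos: [627.8, 273.1, 53.4]
tcp_rot: [3.139, 0.003, -0.212]
contact_force: [0.1, -0.7, -1.3]
opening: 0.624
grasp_force: 42.6
clock: 11.7
eef_pos: [629.5, 275.7, 54.5]
tcp_rot: [-3.141, -0.001, -0.21]
contact_force: [-0.2, 1.0, -1.7]
opening: 0.625
grasp_force: 42.7
clock: 12.0
eef_pos: [629.0, 275.7, 51.7]
tcp_rot: [-3.141, -0.0, -0.21]
contact_force: [-0.7, 0.5, 1.5]
opening: 0.625
grasp_force: 42.8
```

```bash
python3 -m crank '[[0,0,0.001,0,0,0,0.6],[0,0,0.001,0,0,0,0.6]]' && python3 -m crank '[[0,0,-0.0005,0,0,0,0.36],[0,0,-0.0005,0,0,0,0.3],[0,0,-0.0005,0,0,0,0.2],[0,0,-0.0005,0,0,0,0.15],[0,0,-0.0005,0,0,0,0.15]]' && python3 -m crank '[[0,0,-0.01,0,0,0,0.15],[0,0,-0.03,0,0,0,0.15],[0,0,-0.07,0,0,0,0.15],[0,0,-0.11,0,0,0,0.1],[0,0,-0.13,0,0,0,0]]'
python3 go.py 456.6 -91 190 -0.44
python3 - <<'E'
from rig import cams; from h import *; import cv2
f=cams.grab_frame("wrist"); cv2.imwrite("pics/w7.png",f["image"][80:300,200:440,::-1])
for p in ([629,276,64],[629,276,21]): print(px(f,p))
E
```

```text
clock: 12.2
eef_pos: [629.2, 275.7, 51.6]
tcp_rot: [-3.141, -0.001, -0.21]
contact_force: [-2.9, -0.8, 10.4]
opening: 0.626
grasp_force: 43.5
clock: 12.7
eef_pos: [628.7, 275.4, 50.5]
tcp_rot: [3.141, 0.0, -0.21]
contact_force: [0.6, 0.6, 1.0]
opening: 0.85
grasp_force: 0.0
clock: 13.2
eef_pos: [630.3, 276.1, 185.5]
tcp_rot: [-3.139, -0.004, -0.21]
contact_force: [-0.4, 0.2, -0.1]
opening: 1.0
grasp_force: 0.0
[-0.0933  0.3953 -0.006 ] [-0.0034 -0.0038  0.2298] [630.3 276.1 185.5] [-3.139 -0.004 -0.21 ] [0.41 0.51 1.55 0.   1.08 2.19] 13.2 [-0.4  0.2 -0.1]
(np.float64(317.09953363998045), np.float64(201.8548603300246))
(np.float64(317.2697969773738), np.float64(187.7745236050363))
```

View pics/w7.png

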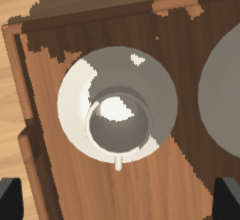

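Espresso cup A sits upright, rim at (319,202.5), saucer centred at (317.5,185): within about 2 mm. Now the coffee cup.

```bash
python3 -m crank '[[-0.006,0.025,0,0,0,0,0],[-0.016,0.07,0,0,0,0,0],[-0.027,0.115,0,0,0,0,0],[-0.037,0.16,0,0,0,0,0],[-0.048,0.205,0,0,0,0,0]]' && python3 -m crank '[[-0.01,0.045,0,0,0,0.05,0],[-0.021,0.09,0,0,0,0.1,0],[-0.032,0.135,-0.003,0,0,0.15,0],[-0.041,0.175,-0.006,0,0,0.2,0],[-0.045,0.19,-0.006,0,0,0.23,0]]' && python3 -m crank '[[0,0,0,0,0,0,0],[0,0,0,0,0,0,0]]'
python3 go.py 459.5 -93 52 -0.44
python3 - <<'E'
from rig import cams; from h import *; import cv2
f=cams.grab_frame("wrist"); cv2.imwrite("pics/w8.png",f["image"][60:360,100:500,::-1])
a=np.linspace(0,6.28,400)
P=np.array([px(f,np.array([459.5,-93,74])+33*np.array([np.cos(t),np.sin(t),0])) for t in a]); print(P.min(0),P.max(0))
E
```

```text
clock: 13.75
eef_pos: [538.1, 83.6, 181.1]
tcp_rot: [-3.142, -0.0, -0.21]
contact_force: [1.0, -0.6, -0.1]
opening: 1.005
grasp_force: 0.0
clock: 14.25
eef_pos: [453.9, -93.9, 187.4]
tcp_rot: [3.141, -0.0, -0.444]
contact_force: [1.4, 0.1, -0.8]
opening: 0.996
grasp_force: 0.0
clock: 14.45
eef_pos: [455.6, -91.5, 187.1]
tcp_rot: [-3.141, -0.001, -0.441]
contact_force: [0.6, -0.7, 0.2]
opening: 1.002
grasp_force: 0.0
[ 0.0041 -0.0002  0.1351] [-0.0004 -0.0006 -0.0007] [455.6 -91.5 187.1] [-3.141e+00 -1.000e-03 -4.410e-01] [-0.2   0.18  2.03  0.    0.93  1.81] 14.45 [ 0.6 -0.7  0.2]
[272.67292861 154.89706662] [359.64515536 238.14028963]
```

View pics/w8.png

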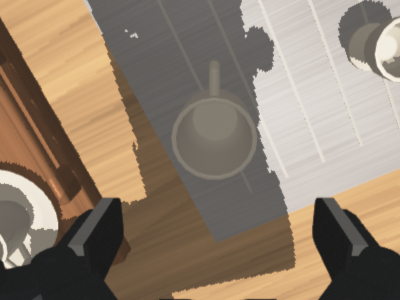

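The coffee cup's rim is centred at (314.5,199) in the full frame, 2 mm from the prediction, handle pointing up along the tool's x. I'll grasp it.

```bash
python3 -m crank '[[0.003,-0.001,0.04,0,0,0,0],[0.003,-0.001,0.08,0,0,0,0],[0.003,-0.001,0.115,0,0,0,0],[0.003,-0.001,0.135,0,0,0,0],[0.003,-0.001,0.135,0,0,0,0]]' 50 && python3 -m crank '[[0,0,0,0,0,0,0.5],[0,0,0,0,0,0,0.5],[0,0,0,0,0,0,0.5],[0,0,0,0,0,0,0.5],[0,0,0,0,0,0,0.5]]' && python3 -m crank '[[0,0,-0.01,0,0,0,0.5],[0,0,-0.035,0,0,0,0.5],[0,0,-0.075,0,0,0,0.5],[0,0,-0.115,0,0,0,0.5],[0,0,-0.145,0,0,0,0.5]]'
python3 go.py 615 134 197 -0.44
```

```text
clock: 15.0
eef_pos: [457.2, -90.4, 49.3]
tcp_rot: [3.14, 0.005, -0.438]
contact_force: [-0.6, -0.1, 1.1]
opening: 0.999
grasp_force: 0.0
clock: 15.5
eef_pos: [459.7, -91.8, 52.9]
tcp_rot: [-3.141, -0.002, -0.44]
contact_force: [0.4, 3.0, 8.6]
opening: 0.768
grasp_force: 56.6
clock: 16.0
eef_pos: [458.6, -92.0, 199.7]
tcp_rot: [-3.141, -0.002, -0.44]
contact_force: [0.4, -0.4, -3.2]
opening: 0.764
grasp_force: 56.6
[ 0.0451 -0.2711  0.0028] [-0.0002 -0.0018 -0.0003] [458.6 -92.  199.7] [-3.141e+00 -2.000e-03 -4.400e-01] [-0.2   0.17  2.01 -0.    0.96  1.81] 16.0 [ 0.4 -0.4 -3.2]
```

```bash
python3 -m crank '[[0.003,-0.02,0,0,0,0,0.5],[0.01,-0.06,0,0,0,0,0.5],[0.017,-0.1,0,0,0,0,0.5],[0.023,-0.14,0,0,0,0,0.5],[0.03,-0.18,0,0,0,0,0.5]]' && python3 -m crank '[[0.006,-0.04,0,0,0,0,0.5],[0.012,-0.075,0,0,0,0,0.5],[0.015,-0.091,0,0,0,0,0.5],[0.015,-0.091,0,0,0,0,0.5],[0.015,-0.091,0,0,0,0,0.5]]'
python3 go.py 615 134 66 -0.44
python3 - <<'E'
from rig import cams,r; from h import *; import cv2
f=cams.grab_frame("wrist"); s=r.sense(); im=f["image"][:,:,::-1].copy()
for c,rad,col in (([615,134,23],70,(0,0,255)),(s["eef_pos"]+[0,0,21],33,(0,200,0))):
    P=np.array([px(f,np.array(c)+rad*np.array([np.cos(t),np.sin(t),0])) for t in np.linspace(0,6.28,100)])
    cv2.polylines(im,[P.astype(np.int32)],True,col,1)
cv2.imwrite("pics/w9.png",im)
E
```

```text
clock: 16.5
eef_pos: [562.7, 59.5, 197.5]
tcp_rot: [3.141, -0.0, -0.44]
contact_force: [-0.0, -1.2, -1.6]
opening: 0.771
grasp_force: 56.7
clock: 17.0
eef_pos: [613.9, 133.5, 196.7]
tcp_rot: [3.14, 0.001, -0.44]
contact_force: [-0.3, 0.2, -1.6]
opening: 0.77
grasp_force: 56.7
[ 0.0009 -0.0011  0.1307] [0.0013 0.0009 0.0002] [613.9 133.5 196.7] [ 3.14e+00  1.00e-03 -4.40e-01] [ 0.21  0.41  1.67 -0.    1.06  2.22] 17.0 [-0.3  0.2 -1.6]
```

View pics/w9.png

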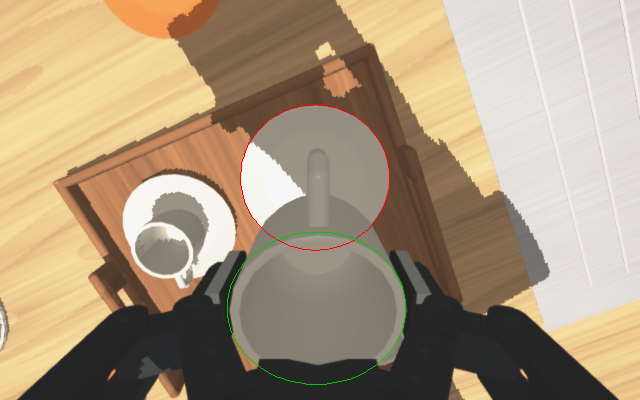

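The red saucer circle fits exactly, and the cup rim lies on the green circle to within about 3 mm. I'll lower it.

```bash
python3 -m crank '[[0.001,-0.001,0.03,0,0,0,0.5],[0.001,-0.001,0.06,0,0,0,0.5],[0.001,-0.001,0.09,0,0,0,0.5],[0.001,-0.001,0.116,0,0,0,0.5],[0.001,-0.001,0.126,0,0,0,0.5]]' && python3 -m crank '[[0,0,0.0005,0,0,0,0.5],[0,0,0.001,0,0,0,0.5],[0,0,0.002,0,0,0,0.5],[0,0,0.002,0,0,0,0.5]]' && python3 -m crank '[[0,0,0.001,0,0,0,0.5],[0,0,0.002,0,0,0,0.5],[0,0,0.002,0,0,0,0.5]]'
```

```text
clock: 17.55
eef_pos: [613.8, 132.9, 68.5]
tcp_rot: [3.139, 0.003, -0.441]
contact_force: [-0.3, 0.1, -2.4]
opening: 0.769
grasp_force: 56.7
clock: 17.95
eef_pos: [616.8, 134.8, 70.0]
tcp_rot: [-3.14, -0.001, -0.44]
contact_force: [-0.1, 0.4, -2.9]
opening: 0.768
grasp_force: 56.8
clock: 18.25
eef_pos: [616.1, 134.7, 66.8]
tcp_rot: [3.142, 0.0, -0.44]
contact_force: [0.7, 0.2, -2.4]
opening: 0.772
grasp_force: 56.8
```

```bash
python3 -m crank '[[0,0,0.001,0,0,0,0.5],[0,0,0.0015,0,0,0,0.5],[0,0,0.0015,0,0,0,0.5]]' && python3 -m crank '[[0,0,0.0005,0,0,0,0.5],[0,0,0.001,0,0,0,0.5],[0,0,0.001,0,0,0,0.5]]'
```

```text
clock: 18.55
eef_pos: [616.1, 134.7, 65.2]
tcp_rot: [3.142, 0.0, -0.44]
contact_force: [0.2, -0.1, -2.0]
opening: 0.771
grasp_force: 56.8
clock: 18.85
eef_pos: [616.3, 134.6, 65.0]
tcp_rot: [-3.142, -0.0, -0.44]
contact_force: [-2.9, -1.1, 5.7]
opening: 0.768
grasp_force: 57.3
```

```bash
python3 -m crank '[[0,0,0,0,0,0,0.22],[0,0,0,0,0,0,0.17],[0,0,0,0,0,0,0.1],[0,0,0,0,0,0,0.05],[0,0,0,0,0,0,0.05]]' && python3 -m crank '[[0,0,-0.01,0,0,0,0.05],[0,0,-0.03,0,0,0,0.05],[0,0,-0.07,0,0,0,0],[0,0,-0.11,0,0,0,0],[0,0,-0.14,0,0,0,0]]'
python3 go.py 583 -388 210 0.61
python3 - <<'E'
from rig import cams; import cv2
f=cams.grab_frame("wrist"); cv2.imwrite("pics/wL.png",f["image"][:,:,::-1])
import pickle; pickle.dump(f,open("wL.pkl","wb"))
E
```

```text
clock: 19.35
eef_pos: [616.2, 134.7, 64.2]
tcp_rot: [-3.142, -0.0, -0.44]
contact_force: [0.1, -0.2, -0.7]
opening: 0.952
grasp_force: 0.0
clock: 19.85
eef_pos: [616.8, 134.8, 207.6]
tcp_rot: [-3.14, -0.002, -0.44]
contact_force: [0.3, -0.4, -0.3]
opening: 1.0
grasp_force: 0.0
[ 0.1922  0.4873 -0.0027] [-3.0000e-04 -2.6000e-03 -1.0502e+00] [616.8 134.8 207.6] [-3.14e+00 -2.00e-03 -4.40e-01] [ 0.21  0.4   1.66 -0.    1.08  2.22] 19.85 [ 0.3 -0.4 -0.3]
```

```bash
python3 -m crank '[[0.01,0.025,0,0,0,0,0],[0.026,0.066,0,0,0,0,0],[0.042,0.107,0,0,0,0,0],[0.058,0.148,0,0,0,0,0],[0.074,0.188,0,0,0,0,0]]' && python3 -m crank '[[0.016,0.041,0,0,0,-0.1,0],[0.032,0.082,0,0,0,-0.22,0],[0.048,0.123,0,0,0,-0.34,0],[0.064,0.164,0,0,0,-0.46,0],[0.08,0.203,0,0,0,-0.58,0]]' && python3 -m crank '[[0,0,0,0,0,-0.1,0],[0,0,0,0,0,-0.22,0],[0,0,0,0,0,-0.34,0],[0,0,0,0,0,-0.47,0],[0,0,0,0,0,-0.47,0]]'
python3 go.py 583 -388 210 0.61
```

```text
clock: 20.4
eef_pos: [602.6, -68.6, 204.9]
tcp_rot: [-3.141, -0.001, -0.44]
contact_force: [1.5, -0.7, 0.3]
opening: 0.998
grasp_force: 0.0
clock: 20.9
eef_pos: [588.4, -286.6, 204.9]
tcp_rot: [3.141, -0.0, 0.144]
contact_force: [0.3, -0.7, 0.6]
opening: 0.999
grasp_force: 0.0
clock: 21.4
eef_pos: [588.8, -284.8, 204.7]
tcp_rot: [3.141, -0.0, 0.612]
contact_force: [-0.2, -0.5, 0.1]
opening: 1.0
grasp_force: 0.0
[-0.064   0.0812 -0.0053] [ 0.0002 -0.0001  0.0016] [ 588.8 -284.8  204.7] [ 3.141 -0.     0.612] [-0.45  0.44  1.61 -0.    1.09  0.51] 21.4 [-0.2 -0.5  0.1]
```

```bash
python3 -m crank '[[-0.02,0.025,0,0,0,0,0],[-0.045,0.057,0,0,0,0,0],[-0.064,0.081,-0.003,0,0,0,0],[-0.064,0.081,-0.003,0,0,0,0],[-0.064,0.081,-0.003,0,0,0,0]]'
python3 go.py 583 -388 60 0.61
python3 - <<'E'
from rig import cams; from h import *; import cv2,pickle
f=cams.grab_frame("wrist"); pickle.dump(f,open("wJ.pkl","wb")); im=f["image"]
c=px(f,[583,-388,92]); e=px(f,np.array([583,-388,92])+[0,-30,0]); print(c,np.hypot(e[0]-c[0],e[1]-c[1]))
g=cv2.medianBlur(cv2.cvtColor(im,cv2.COLOR_RGB2GRAY),3)
print(cv2.HoughCircles(g,cv2.HOUGH_GRADIENT,1.5,10,param1=100,param2=30,minRadius=32,maxRadius=56)[0][:6])
h=pt(f,0,0,0); print([ (t,px(f,[583+55*np.cos(t),-388+55*np.sin(t),60])) for t in (-2.53,)])
E
```

```text
clock: 21.9
eef_pos: [582.5, -388.1, 207.3]
tcp_rot: [-3.141, -0.0, 0.606]
contact_force: [0.3, 0.3, 0.5]
opening: 0.998
grasp_force: 0.0
[0.0005 0.0003 0.1473] [-0.0003 -0.0002 -0.0044] [ 582.5 -388.1  207.3] [-3.141 -0.     0.606] [-0.59  0.51  1.5   0.    1.14  0.38] 21.9 [0.3 0.3 0.5]
(np.float64(316.1366764627279), np.float64(200.29367652439794)) 37.73953241471288
[[171.75  53.25  46.85]
 [183.75  50.25  44.9 ]
 [315.75 200.25  33.65]
 [264.75 249.75  55.1 ]
 [318.75 189.75  46.85]
 [252.75 242.25  41.9 ]]
[(-2.53, (np.float64(316.6757780133506), np.float64(247.34897752698188)))]
```

The rim is confirmed at (315.75,200.25) against a predicted (316.1,200.3). I'll check the handle's direction in numbers, then the coffee cup from its saved frame.

Run:
```python
import cv2,pickle; from h import *
f=pickle.load(open("wJ.pkl","rb")); g=cv2.cvtColor(f["image"],cv2.COLOR_RGB2GRAY)
for v in (244,250,256): print(v,g[v,286:352:3])
f=pickle.load(open("wL.pkl","rb")); g=cv2.medianBlur(cv2.cvtColor(f["image"],cv2.COLOR_RGB2GRAY),3)
for p in ([616,134.7,86],[615,134,23]):
    c=px(f,p); e=px(f,np.array(p)+[0,33 if p[2]>50 else 70,0]); print(c,np.hypot(e[0]-c[0],e[1]-c[1]))
for a,b in ((34,48),(60,80)): print(cv2.HoughCircles(g,cv2.HOUGH_GRADIENT,1.5,10,param1=80,param2=30,minRadius=a,maxRadius=b)[0][:5])
```

```text
244 [197 194 216 199 200 199 197 190 231 227 173 201 201 206 201 200 196 215
 197 197 191 191]
250 [198 216 197 198 194 193 195 201 233 224 160 201 198 197 198 211 206 197
 197 195 195 193]
256 [202 199 195 197 198 197 199 195 197 190 196 199 195 199 213 196 194 194
 194 196 194 194]
(np.float64(317.1942181878938), np.float64(200.981120590617)) 40.818544619116864
(np.float64(318.42267256877284), np.float64(182.23188912451883)) 69.5858894695317
[[360.75 308.25  40.45]
 [179.25 221.25  47.05]
 [318.75 200.25  38.8 ]
 [194.25 228.75  47.05]
 [372.75 311.25  47.05]]
[[317.25 179.25  71.4 ]
 [173.25 242.25  70.8 ]
 [326.25 174.75  62.55]
 [171.75 215.25  72.45]
 [126.75 231.75  75.75]]
```

Both agree: the jug's handle is in line with the tool's x, and the coffee cup is centred to about 2 mm. I'll grasp the jug.

```bash
python3 -m crank '[[0.002,0,0.04,0,0,0,0],[0.002,0,0.08,0,0,0,0],[0.002,0,0.12,0,0,0,0],[0.002,0,0.147,0,0,0,0],[0.002,0,0.147,0,0,0,0]]' 50 && python3 -m crank '[[0,0,0,0,0,0,0.5],[0,0,0,0,0,0,0.5],[0,0,0,0,0,0,0.5],[0,0,0,0,0,0,0.5],[0,0,0,0,0,0,0.5]]' && python3 -m crank '[[0,0,-0.01,0,0,0,0.5],[0,0,-0.035,0,0,0,0.5],[0,0,-0.075,0,0,0,0.5],[0,0,-0.115,0,0,0,0.5],[0,0,-0.15,0,0,0,0.5]]'
python3 go.py 470 280 210 0.61
```

```text
clock: 22.45
eef_pos: [582.1, -383.4, 56.1]
tcp_rot: [-3.134, 0.003, 0.61]
contact_force: [0.4, 0.1, 0.3]
opening: 1.005
grasp_force: 0.0
clock: 22.95
eef_pos: [585.9, -387.0, 62.9]
tcp_rot: [3.138, -0.002, 0.61]
contact_force: [0.4, 2.8, 7.6]
opening: 0.706
grasp_force: 55.2
clock: 23.45
eef_pos: [584.4, -386.8, 213.3]
tcp_rot: [3.14, -0.0, 0.61]
contact_force: [0.2, 0.4, -2.0]
opening: 0.704
grasp_force: 54.9
[ 0.2879 -0.6122  0.0025] [ 0.0015 -0.0004 -0.0005] [ 584.4 -386.8  213.3] [ 3.14 -0.    0.61] [-0.59  0.5   1.49 -0.    1.15  0.37] 23.45 [ 0.2  0.4 -2. ]
```

```bash
python3 -m crank '[[0.008,-0.018,0,0,0,0,0.5],[0.024,-0.051,0,0,0,0,0.5],[0.04,-0.085,0,0,0,0,0.5],[0.056,-0.12,0,0,0,0,0.5],[0.0725,-0.154,0,0,0,0,0.5]]' && python3 -m crank '[[0.017,-0.036,0,0,0,0,0.5],[0.034,-0.072,0,0,0,0,0.5],[0.051,-0.108,0,0,0,0,0.5],[0.068,-0.145,0,0,0,0,0.5],[0.085,-0.181,0,0,0,0,0.5]]' && python3 -m crank '[[0.017,-0.036,0,0,0,0,0.5],[0.034,-0.072,0,0,0,0,0.5],[0.051,-0.108,0,0,0,0,0.5],[0.068,-0.145,0,0,0,0,0.5],[0.085,-0.181,0,0,0,0,0.5]]' && python3 -m crank '[[0.017,-0.036,0,0,0,0,0.5],[0.032,-0.068,0,0,0,0,0.5],[0.042,-0.09,0,0,0,0,0.5],[0.045,-0.096,0,0,0,0,0.5],[0.045,-0.096,0,0,0,0,0.5]]'
python3 go.py 470 280 72 0.61
```

```text
clock: 23.95
eef_pos: [554.9, -217.6, 211.2]
tcp_rot: [3.141, -0.0, 0.609]
contact_force: [0.7, 0.8, -2.1]
opening: 0.71
grasp_force: 54.9
clock: 24.45
eef_pos: [521.1, -20.4, 211.3]
tcp_rot: [3.141, -0.001, 0.609]
contact_force: [0.4, 0.6, -2.7]
opening: 0.709
grasp_force: 54.9
clock: 24.95
eef_pos: [487.2, 176.8, 211.3]
tcp_rot: [3.141, -0.001, 0.61]
contact_force: [0.7, 0.4, -1.4]
opening: 0.709
grasp_force: 54.9
clock: 25.45
eef_pos: [469.4, 280.3, 210.8]
tcp_rot: [3.141, -0.001, 0.611]
contact_force: [0.2, 1.6, -2.6]
opening: 0.705
grasp_force: 55.0
[0.0002 0.0005 0.1388] [ 0.0003 -0.0006  0.0014] [469.4 280.3 210.8] [ 3.141e+00 -1.000e-03  6.110e-01] [ 0.54  0.27  1.84 -0.    1.03  1.5 ] 25.45 [ 0.2  1.6 -2.6]
```

```bash
python3 -m crank '[[0,0,0.03,0,0,0,0.5],[0,0,0.06,0,0,0,0.5],[0,0,0.09,0,0,0,0.5],[0,0,0.12,0,0,0,0.5],[0,0,0.132,0,0,0,0.5]]' && python3 -m crank '[[0,0,0.001,0,0,0,0.5],[0,0,0.002,0,0,0,0.5],[0,0,0.003,0,0,0,0.5],[0,0,0.004,0,0,0,0.5],[0,0,0.004,0,0,0,0.5]]' && python3 -m crank '[[0,0,0.001,0,0,0,0.5],[0,0,0.0015,0,0,0,0.5],[0,0,0.0015,0,0,0,0.5]]'
```

```text
clock: 25.95
eef_pos: [468.6, 277.6, 76.2]
tcp_rot: [3.142, 0.004, 0.609]
contact_force: [-0.7, 0.3, -2.0]
opening: 0.703
grasp_force: 55.0
clock: 26.45
eef_pos: [470.0, 280.0, 75.0]
tcp_rot: [3.142, -0.001, 0.61]
contact_force: [0.4, 0.1, -2.4]
opening: 0.705
grasp_force: 55.1
clock: 26.75
eef_pos: [469.5, 279.8, 72.8]
tcp_rot: [-3.142, 0.0, 0.61]
contact_force: [-0.1, -0.2, -2.4]
opening: 0.705
grasp_force: 55.1
```

```bash
python3 -m crank '[[0,0,0.001,0,0,0,0.5],[0,0,0.0015,0,0,0,0.5],[0,0,0.0015,0,0,0,0.5]]' && python3 -m crank '[[0,0,0.001,0,0,0,0.5],[0,0,0.001,0,0,0,0.5]]'
```

```text
clock: 27.05
eef_pos: [469.5, 279.7, 71.1]
tcp_rot: [-3.142, 0.0, 0.61]
contact_force: [-0.8, -0.5, -2.8]
opening: 0.711
grasp_force: 55.1
clock: 27.25
eef_pos: [469.7, 279.8, 70.8]
tcp_rot: [-3.142, -0.0, 0.61]
contact_force: [-2.9, -0.3, 4.9]
opening: 0.708
grasp_force: 55.7
```

Contact. I'll release, rise, and step clear so the top camera can see.

```bash
python3 -m crank '[[0,0,0,0,0,0,0.28],[0,0,0,0,0,0,0.2],[0,0,0,0,0,0,0.12],[0,0,0,0,0,0,0.08],[0,0,0,0,0,0,0.08]]' && python3 -m crank '[[0,0,-0.01,0,0,0,0.08],[0,0,-0.04,0,0,0,0.05],[0,0,-0.08,0,0,0,0],[0,0,-0.12,0,0,0,0],[0,0,-0.15,0,0,0,0]]'
python3 - <<'E'
from rig import cams; import cv2
f=cams.grab_frame("wrist"); cv2.imwrite("pics/wJ.png",f["image"][:,:,::-1])
E
python3 -m crank '[[-0.005,0.04,-0.01,0,0,0,0],[-0.01,0.08,-0.02,0,0,0,0],[-0.015,0.12,-0.03,0,0,0,0],[-0.02,0.16,-0.04,0,0,0,0],[-0.025,0.2,-0.05,0,0,0,0]]' && python3 -m crank '[[-0.01,0.04,0,0,0,0,0],[-0.02,0.08,0,0,0,0,0],[-0.03,0.12,0,0,0,0,0],[-0.04,0.16,0,0,0,0,0],[-0.05,0.2,0,0,0,0,0]]' && python3 -m crank '[[0,0.04,0,0,0,0,0],[0,0.08,0,0,0,0,0],[0,0.12,0,0,0,0,0],[0,0.16,0,0,0,0,0],[0,0.16,0,0,0,0,0]]'
python3 - <<'E'
from rig import cams; import cv2,numpy as np
f=cams.grab_frame("top")["image"][:,:,::-1]; g=cams.grab_frame("scene")["image"][:,:,::-1]
a=cv2.resize(f[165:300,215:350],(400,400),interpolation=cv2.INTER_CUBIC); b=cv2.resize(g[170:300,290:450],(400,325),interpolation=cv2.INTER_CUBIC)
w=cv2.resize(cv2.imread("pics/wJ.png"),(320,200)); c=cv2.resize(f[180:305,355:505],(240,200))
M=np.zeros((600,800,3),np.uint8); M[:400,:400]=a; M[:325,400:]=b; M[400:,:320]=w; M[400:,320:560]=c
cv2.imwrite("pics/fin.png",M)
E
```

```text
clock: 27.75
eef_pos: [469.6, 279.8, 70.3]
tcp_rot: [-3.142, -0.0, 0.61]
contact_force: [-0.5, -1.0, 0.3]
opening: 0.917
grasp_force: 0.0
clock: 28.25
eef_pos: [470.0, 280.0, 223.6]
tcp_rot: [3.141, -0.002, 0.61]
contact_force: [0.1, 0.6, 0.1]
opening: 1.0
grasp_force: 0.0
clock: 28.8
eef_pos: [564.1, 100.0, 271.3]
tcp_rot: [3.141, -0.001, 0.61]
contact_force: [0.3, 0.5, 0.5]
opening: 1.002
grasp_force: 0.0
clock: 29.3
eef_pos: [637.4, -92.8, 270.8]
tcp_rot: [3.141, -0.0, 0.61]
contact_force: [0.1, 0.8, -0.1]
opening: 0.997
grasp_force: 0.0
clock: 29.8
eef_pos: [730.3, -226.5, 269.8]
tcp_rot: [3.14, 0.0, 0.607]
contact_force: [-0.3, 0.3, 0.3]
opening: 1.001
grasp_force: 0.0
```

View pics/fin.png

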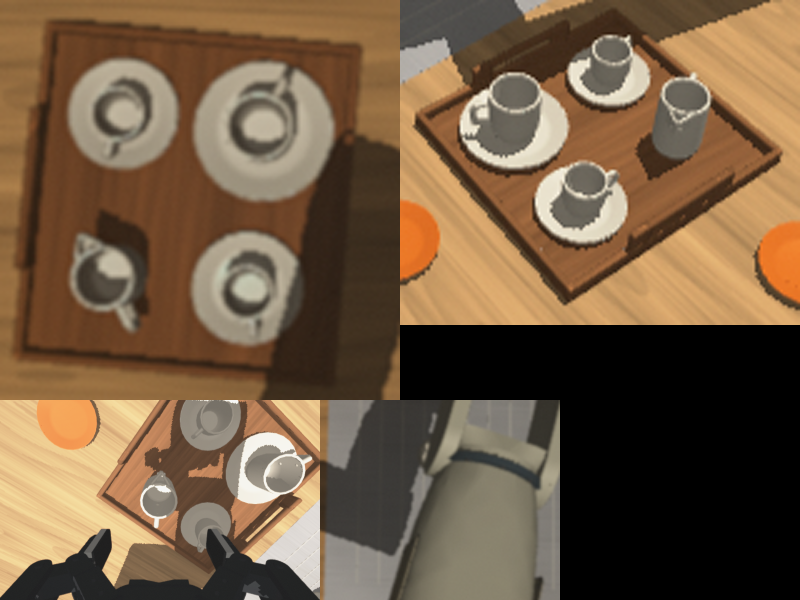

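The montage shows all three cups standing upright in their saucer wells, at (122,112), (247,288) and (261,126). The jug is upright on the bare quarter at (105,277), and the saucers lie flat.

```bash
python3 -m crank '[[0,0,0,0,0,0,0],[0,0,0,0,0,0,0]]' >/dev/null; python3 -c "from rig import sign_off; print(sign_off())"
```

```text
the job is handed in; nothing more can be done
None
```

The job is handed in: both espresso cups and the coffee cup stand about 2–3 mm from their saucer centres by my measurements, the jug is on the bare part of the tray, and the arm never went to the ramekin or egg cup, though it hid them from my final picture.

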